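# Jack up the head of the stream tray and hold it

## Robot

A 6-joint arm with a two-finger parallel gripper is mounted at the origin on the work surface. World frame = base frame: x ahead of the robot, y to its left, z up, the work surface at z = 0. Lengths are in m, angles in degrees, forces in N, time in s.
With the tool pointing down it reaches from about 0.35 to 0.875 m from the base axis. Payload 15.5 kg.
Tool frame: the origin (TCP) lies between the finger pads; the fingertips stand 19 mm ahead of it and the grasp point (between the pads) is the TCP; z points along the fingers, y is the line along which they close (so a half turn about z gives the same grasp; the last joint's range is limited). The gripper opens to 85 mm and grips with 20 to 120 N. Pads are 22 mm wide; open, the fingers measure 114 mm over their backs; the gripper's body (76 mm by 85 mm) begins 54 mm behind the grasp point. The pads swing forward as they close: fully open they stand 13 mm farther back than shut.
Start: joints at [-80.644, 28.281, 77.091, -0, 74.628, -5.472], TCP at [0.16, -0.604, 0.25] pointing down, gripper open.
Joint ranges: [-166.48, 166.48], [-47.26, 123.95], [12.59, 153.08], [-70.14, 250.14], [6.76, 159.57], [-176.63, 176.63]. Speed limits (degrees/s): [108.29, 108.29, 147.25, 172.46, 172.46, 172.46].

## Interface

Orientations are given as [roll, pitch, yaw] about the fixed x, y, z axes, in that order (R = Rz(yaw) Ry(pitch) Rx(roll)).
In Python, from rig import manip gives the robot as it stands. The module is installed in compiled form; this text tells all that it offers.
- The arm moves only by the tool move_arm, never from a script. Its argument "series" is a list of rows, each a list of 6 numbers: the shift along the tool's x, y, z in cm, then the turn, a rotation vector about the tool's x, y, z in degrees. In form: [[dx, dy, dz, rx, ry, rz], ...]. A call has 1 to 12 rows; each row is the pose to reach, as a shift and turn from the pose commanded when the call began, along the tool's axes at that moment; what a row does not reach only later rows make up. A row lasts 1/10 s, in which the tool goes at most 50 mm and 8.59 degrees, less where a joint would pass 70% of its speed; a pose out of reach is approached as far as the arm can. A call with a gripper value outside its range is refused whole. "fingers" is the finger opening in cm, from 0 to 8.54, set as the call begins (left out, the last holds). The fingers move at their own pace and stop on an object; "newtons" is the grip in N (left out, the last holds). Time passes only in rows, so rows that repeat a pose let the fingers close. It gives the time, the measured TCP pose, the force, the opening and the grip force at its end, in the units of the state.
- manip.observe(): the state, without advancing time (a new reading comes with each control period).
- manip.grab_frame(name): name is "scene" or "top"; returns a dict with "pixels" (400x640x3 uint8, red, green, blue), "range_z" (400x640 float32, m along the optical axis (not along the pixel's ray), 0 where there is no reading), "mtx" (3x3 intrinsics, pixels), "rvec" (rotation vector, rad) and "tvec" (3), from world to camera coordinates, as OpenCV has them. Camera axes: x right, y down, z forward; pixel columns grow to the right and rows downward; lengths in m; the calibration is good to about 2 mm. A picture is of the moment at which its call begins.
- manip.hand_in(): hands the job in; it is judged then, once.
Trained networks look in a picture, given as the dict that the camera call returned (one of the last four; its "shot" number tells which), for a name from the list of things; names that differ only in an ending like _2 or _b are one class to them, and where a whole thing is asked for, a point or a joint stands for the part that bears it (a point fixed in the world has none). Each returns a list of dicts, best first, with "confidence" (0 to 1); they miss things now and then, are a little off and sometimes report something else, mostly with a low value. They report only what shows in the picture. A call takes as long as a camera call.
- manip.search_frame(picture, thing): "location" ([row, column] in pixels, amid what is visible of it).
- manip.place_of(picture, thing): "location" ([row, column] in pixels: a listed point, or the origin of a listed thing).
The state is a dict: "time_s": time; "q": joint angles; "qd": joint speeds; "effort": joint torques, N m; "position": TCP position; "orientation": TCP orientation; "force": force on the tool from outside, world axes, zero at the start; "wrist_torque": the same for the moment, N m; "gripper_width": opening from 0.0 (shut) to 1.0 (fully open); "finger_force": force on a finger pad.
Only numpy, scipy, OpenCV 4.12 (cv2) and the standard library are available. Lean on these libraries where they do the work, as an engineer would, in place of code of your own. Each camera call takes 0.05 s, during which the arm holds its last target. There are 200 camera calls.

## Task

The head of the blue stream tray has to come up so that the wooden riser can be slipped under it. Slide the tray's red-knobbed locking bolt fully open, set the red jack with its saddle under the yellow-marked lift point, and pump the jack's handle until the lift point is at least 35 mm higher than it was. Finish holding the handle pressed fully down, with the tray carried by the jack alone; do not let go, and leave the riser, bowl and hammer where they are.

Things in the scene. Friction and masses are not known exactly. Their poses are not given: they have to be found in the camera images.
- stand: Low fixed steel stand carrying the blue tray (520 long, 400 wide, rim 130 above the table). Origin on the table under the middle of the tray's head wall, the end to be lifted; x points to the hinged foot end, -x out of the head wall, y along that wall. The bolt's carrier stands at x -61 to -29, y -70 to -175, 80 high; in front of the head wall, y -65 to +200 is free at table level up to x +40.
- tray: The blue tray, hinged on the stand at its foot end (axis 45 mm up, 520 mm beyond the head wall). Origin and axes as the stand's while it is down; its head rises as it tilts about y. It loads the lift point with about 10 to 18 N, stays down by its weight and stops at 0.16 rad. With the bolt closed it can rise only 2 mm.
- lift_point (a point): Centre of the underside of the round rubber pad (36 mm) below the tray's steel lift bracket: 50 mm above the table with the tray down, 30 mm outside the middle of the head wall. The bracket plate is 56 wide, reaches 58 out, top at 62; a yellow disc (34 mm) with black centre on top marks the spot. The bolt locks down a 20 mm wide lug beside it (stand y -37 to -57).
- bolt (a joint): Slide bolt that locks the tray's head down: 0 = closed (tongue over the tray's lug), 0.040 m = fully open. It slides along -y of the stand, away from the lift bracket, with about 2 N of friction, and stays where it is left.
- bolt_knob (a point): Centre of the top of the bolt's upright red knob, a cylinder 16 mm across whose free upper part is about 40 mm tall; its top is 122 mm above the table, 45 mm outside the head wall. Moves with the bolt.
- jack: Red lever ratchet jack, loose, about 0.8 kg. Origin on its underside below the rack's axis; x points to the toe with the saddle, the handle sticks out to -x; z up. Base plate x -70 to +85, y -35 to +35, 8 thick. Grip it across its two upright cheek plates: 40 mm wide over all in y, x -32 to +18, top at 130. The rack's top between them is at 142 at rest. It may be slid or carried.
- saddle (a point): Centre of the top of the jack's round saddle (40 mm across) at the end of its toe, 60 mm ahead (+x) of the jack's origin; top 40 mm above the jack's underside at rest.
- jack_rack (a joint): Rise of the rack with toe and saddle: 0 = lowest, at most 0.084 m. A ratchet (teeth every 6 mm) holds it up when the handle goes back; it cannot be lowered. A full stroke of the handle lifts the saddle about 20 mm, of which 18 mm stay when the handle comes all the way up again; a stroke cut short gains only 6 or 12 mm.
- jack_handle (a joint): Pump handle: 0 = up at rest (0.40 rad above level), grows as it is pressed down, 0.75 = fully down (0.35 rad below level). A spring brings it back up when let go. The saddle rises while it goes down. Pressing at the grip takes about 2 N empty, up to 9 N with the tray on the saddle.
- handle_hinge (a point): Hinge of the pump handle on the jack: 26 mm behind (-x) and 105 mm above the jack's origin; the handle turns about the jack's y axis.
- handle_grip (a point): Middle of the black rubber sleeve on the pump handle's axis, 135 mm from the hinge; the sleeve is 22 mm thick and reaches from 79 to 170 mm from the hinge. At rest about 158 mm above the table, fully down about 59 mm.
- riser: Bystander: loose wooden block 120 x 60 x 35, origin under its middle.
- bowl: Bystander: upturned magenta bowl, 124 across, 66 tall, origin under its middle.
- hammer: Bystander: small hammer with red handle lying on the table, 220 long along its x axis, origin under its middle.

How it is judged:
By the outcome, as a careful person would: the job done as asked, in the order asked, and still so for the second after the job is handed in, while the arm keeps its last pose, push and grip.
It also fails if it takes over 67 s, if anything falls off the work surface, if the arm or the gripper's body presses on something with over 40 N, if the wrist force passes 120 N, or if a joint passes its speed limit or range.

## Working session

There is one attempt and no reset: what is moved stays moved. The work goes in short steps, Python scripts to look and compute and a tool call to move; the robot and the scene stay as the last step left them, time stands still between calls to the robot, and variables do not carry over. Pictures are saved under pics/ and viewed, at most 10 in all, crops included, and the job is handed in when it is done.

Besides the shell and the picture viewer there is one more tool, called after "Call:" in YAML: its name, and indented under it one key for each argument. move_arm: Moves the arm, as the interface text tells. Its arguments: {"type":"object","properties":{"series":{"type":"array"},"fingers":{"type":"number"},"newtons":{"type":"number"}},"required":["series"]}

```bash
mkdir -p pics
cat > h.py <<'E'
import numpy as np, cv2
from rig import manip
def pt(p, rc, z=None):
    R=cv2.Rodrigues(np.array(p["rvec"]))[0]; t=np.array(p["tvec"]).ravel(); K=np.array(p["mtx"])
    r,c=rc; d=np.linalg.inv(K)@[c,r,1]; o=-R.T@t; w=R.T@d
    if z is not None: return o+w*(z-o[2])/w[2]
    patch=p["range_z"][int(r)-2:int(r)+3,int(c)-2:int(c)+3]; patch=patch[patch>0]
    return o+w*np.median(patch) if patch.size else None
def save(p,n): cv2.imwrite(f"pics/{n}.png",cv2.cvtColor(p["pixels"],cv2.COLOR_RGB2BGR))
E
python3 - <<'E'
from h import *
np.set_printoptions(precision=4,suppress=True)
zs=dict(lift_point=.05,bolt_knob=.122,saddle=.04,handle_hinge=.105,handle_grip=.158,jack=0,stand=0,riser=0,bowl=0,hammer=0)
for n in("top","scene"):
    p=manip.grab_frame(n); save(p,n+"0")
    R=cv2.Rodrigues(np.array(p["rvec"]))[0]; print(n,"cam",-R.T@np.array(p["tvec"]).ravel())
    for k,z in zs.items():
        for d in manip.place_of(p,k)[:2]:
            print(k,np.array(d["location"]),round(d["confidence"],2),pt(p,d["location"],z),pt(p,d["location"]))
print(manip.observe())
E
```

```text
top cam [0.3051 0.1241 1.2617]
lift_point [163.7 420.8] 0.92 [ 0.6108 -0.1521  0.05  ] [ 0.6077 -0.1494  0.0622]
bolt_knob [198.3 422.9] 0.47 [ 0.5052 -0.1364  0.122 ] [ 0.5059 -0.1373  0.118 ]
saddle [191.1 344.8] 0.89 [0.5415 0.05   0.04  ] [0.5412 0.05   0.0414]
handle_hinge [199.3 321. ] 0.74 [0.5089 0.1135 0.105 ] [0.5074 0.1136 0.1134]
handle_hinge [191.2 312.6] 0.59 [0.5297 0.1342 0.105 ] [0.5278 0.1341 0.1145]
handle_grip [203.2 261.4] 0.86 [0.492  0.2551 0.158 ] [0.4906 0.2541 0.1663]
handle_grip [169.8 425.2] 0.72 [ 0.5684 -0.1373  0.158 ] [ 0.5913 -0.1602  0.0616]
jack [198.6 318.7] 0.87 [0.5294 0.1188 0.    ] [0.5076 0.1193 0.1225]
stand [168.4 427. ] 0.8 [ 0.6099 -0.1799  0.    ] [ 0.5949 -0.1649  0.0623]
riser [123.4 294.5] 0.97 [0.7433 0.1835 0.    ] [0.7314 0.1819 0.0343]
bowl [113.6 358.4] 0.81 [0.7701 0.0043 0.    ] [0.7467 0.0104 0.0636]
bowl [169.2 430. ] 0.66 [ 0.6076 -0.1881  0.    ] [ 0.5927 -0.1727  0.062 ]
hammer [289.6 260.1] 0.9 [0.2895 0.2752 0.    ] [0.2898 0.2724 0.0233]
scene cam [ 0.9478 -0.4533  1.0169]
lift_point [321.5 277.8] 0.66 [ 0.6121 -0.1553  
[... 419 characters left out ...]
258.4 420.4] 0.91 [0.7534 0.1794 0.    ] [0.7598 0.1587 0.0332]
bowl [319.7 386.1] 0.63 [0.7739 0.0039 0.    ] [ 0.7846 -0.0242  0.0626]
hammer [146.2 293.3] 0.84 [0.2949 0.2755 0.    ] [0.3029 0.2665 0.0125]
{'time_s': 1.1, 'q': array([-80.6432,  28.2816,  77.0922,   0.0009,  74.6275,  -5.473 ]), 'qd': array([0.009 , 0.0173, 0.0215, 0.0875, 0.0423, 0.0354]), 'effort': array([ -0.0026, -88.2059, -38.4264,  -0.0003,   0.0009,  -0.    ]), 'position': array([ 0.16  , -0.6042,  0.2503]), 'orientation': array([-179.9987,   -0.001 ,   14.8295]), 'force': array([-0.2992,  0.4513, -0.6536]), 'wrist_torque': array([-0.0005,  0.0065, -0.0239]), 'finger_force': 0.0, 'gripper_width': 0.9974109431484001}
```

View pics/top0.png

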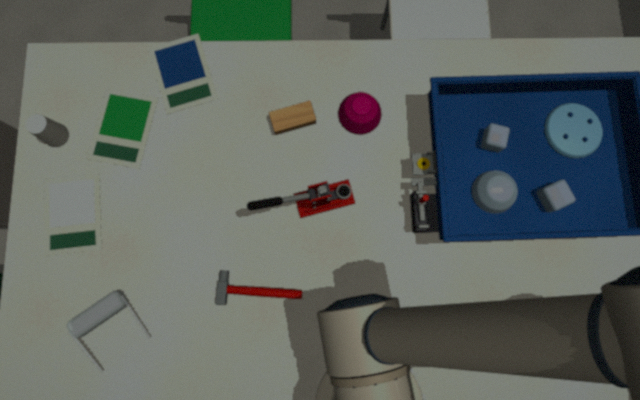

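View pics/scene0.png

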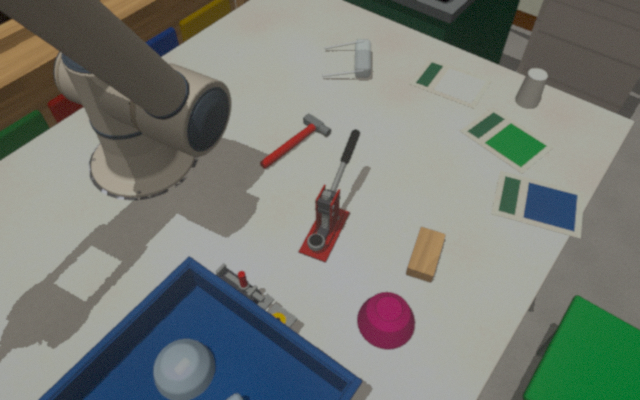

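The pictures show the tray on the right, its head wall near column 436 and the yellow mark at (163,425). The red knob is at about (198,424). The jack is at about (195,325) with its saddle towards the tray and its black handle to the left. Riser, bowl and hammer are clear of the path. Next I'll refine the positions by colour.

```bash
cat >> h.py <<'E'
def cloud(p):
    R=cv2.Rodrigues(np.array(p["rvec"]))[0]; t=np.array(p["tvec"]).ravel(); K=np.array(p["mtx"])
    c,r=np.meshgrid(np.arange(640),np.arange(400)); D=np.stack([c,r,np.ones_like(c)],-1)@np.linalg.inv(K).T
    return ((D*p["range_z"][...,None])-t)@R
def hsv(p): return cv2.cvtColor(p["pixels"],cv2.COLOR_RGB2HSV)
def jack_base(p):
    P=cloud(p);H=hsv(p); red=((H[...,0]<8)|(H[...,0]>172))&(H[...,1]>150)&(H[...,2]>60)
    m=red&(P[...,1]>-.2)&(P[...,1]<.25)&(P[...,0]>.42)&(P[...,2]<.022)&(p["range_z"]>0)
    return cv2.minAreaRect((P[m][:,:2]*1000).astype(np.float32)), m.sum()
def tool_move(target, yaw):
    s=manip.observe(); from scipy.spatial.transform import Rotation as Ro
    R=Ro.from_euler('xyz',s["orientation"],degrees=True); G=Ro.from_euler('xyz',[180,0,yaw],degrees=True)
    return R.inv().apply(np.array(target)-s["position"])*100,(R.inv()*G).as_rotvec(degrees=True)
E
python3 - <<'E'
from h import *
np.set_printoptions(precision=4,suppress=True)
p=manip.grab_frame("top"); P=cloud(p);H=hsv(p)
# head wall outer edge: blue rim pixels at z~.13
blue=(H[...,0]>98)&(H[...,0]<125)&(H[...,1]>120)&(P[...,2]>.118)&(P[...,2]<.14)
E=[]
for r in range(85,235,3):
    c=np.where(blue[r,380:480])[0]
    if c.size: E.append(pt(p,(r,380+c[0]-.5),.13)[:2])
E=np.array(E,np.float32); l=cv2.fitLine(E,cv2.DIST_HUBER,0,1e-4,1e-4).ravel(); print("wall",l,len(E))
n=P[...,0]>0
yel=(H[...,0]>20)&(H[...,0]<35)&(H[...,1]>150); w=yel.copy(); w[:140]=0;w[190:]=0;w[:,:405]=0;w[:,440:]=0
rc=np.argwhere(w); print("yellow",len(rc),rc.min(0),rc.max(0),pt(p,(rc.min(0)+rc.max(0))/2,.062),pt(p,rc.mean(0),.062))
red=((H[...,0]<8)|(H[...,0]>172))&(H[...,1]>130)
w=red.copy(); w[:185]=0;w[215:]=0;w[:,:408]=0;w[:,440:]=0
rc=np.argwhere(w); print("knob",len(rc),rc.min(0),rc.max(0),pt(p,rc.mean(0),.12)); print(P[w][:, :3][P[w][:,2]>.105].mean(0))
print("base",jack_base(p))
for z0,z1 in((.025,.06),(.1,.135)):
    m=(P[...,2]>z0)&(P[...,2]<z1)&(P[...,0]>.42)&(P[...,0]<.6)&(P[...,1]>0)&(P[...,1]<.16)
    if z0>.05: m&=red
    print(z0,cv2.minAreaRect((P[m][:,:2]*1000).astype(np.float32)),m.sum())
big=cv2.resize(p["pixels"][130:240,230:450],None,fx=3.6,fy=3.6,interpolation=cv2.INTER_CUBIC)
cv2.imwrite("pics/crop1.png",big[...,::-1])
E
```

```text
wall [ 0.9998  0.0191  0.575  -0.1717] 50
yellow 114 [158 417] [169 429] [ 0.6082 -0.1552  0.062 ] [ 0.6089 -0.1559  0.062 ]
knob 52 [194 420] [201 429] [ 0.5065 -0.1415  0.12  ]
[ 0.5072 -0.1406  0.1196]
base (((541.6638793945312, 1.9063568115234375), (82.37328338623047, 354.4426574707031), 6.687413215637207), np.int64(555))
0.025 ((530.6560668945312, 90.0499267578125), (42.18779754638672, 114.23104095458984), 16.778453826904297) 264
0.1 ((524.4644775390625, 121.80327606201172), (38.12653350830078, 53.94447708129883), 16.065601348876953) 119
```

View pics/crop1.png

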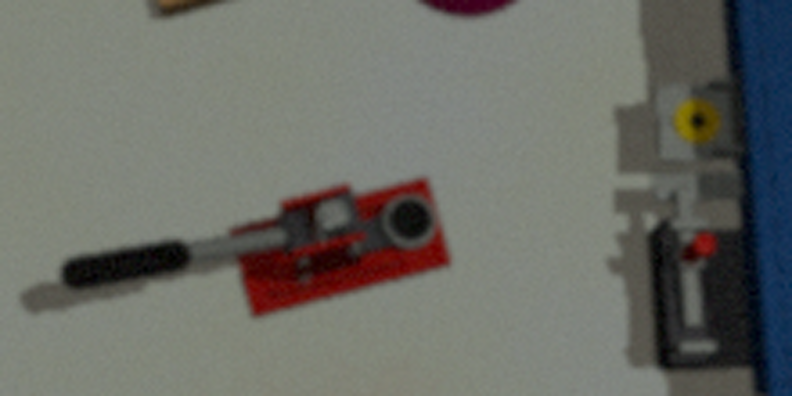

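The depth-filtered cheek rectangle (38 × 54 mm, 16°) matches the real cheeks. The knob and yellow mark also agree, with a 15 mm offset across the wall. The base rectangle was spoiled by the tray side, so I'll refit it. First I'll work out the move to the bolt knob.

Run:
```python
from h import *
np.set_printoptions(precision=3,suppress=True)
print(tool_move([.507,-.141,.20],91))
p=manip.grab_frame("top")
f=lambda c,r:(130+r/3.6-.4,230+c/3.6-.4)
B=[pt(p,f(*c),.008)[:2] for c in((428,180),(450,265),(255,315),(235,228))]
print(np.array(B),np.mean(B,0)); d=(B[0]+B[1]-B[2]-B[3])/2; print(d,np.linalg.norm(d),np.degrees(np.arctan2(d[1],d[0])))
print("saddle",pt(p,f(409,222),.04))
P=cloud(p);H=hsv(p)
m=(H[...,2]<60)&(P[...,2]>.11)&(P[...,1]>.19)&(P[...,1]<.32)&(P[...,0]>.4)&(P[...,0]<.6)
print("grip",P[m].mean(0),m.sum())
```

```text
(array([ 45.402, -35.894,   5.029]), array([ -0.   ,  -0.002, -76.171]))
[[0.579 0.037]
 [0.514 0.022]
 [0.478 0.168]
 [0.544 0.183]] [0.529 0.103]
[ 0.035 -0.146] 0.15000229733617892 -76.34597870770388
saddle [0.541 0.054 0.04 ]
grip [0.491 0.247 0.162] 282
```

Call:
move_arm:
  series:
    - [45.4, -35.9, 5, 0, 0, -76.2]
    - [45.4, -35.9, 5, 0, 0, -76.2]
    - [45.4, -35.9, 5, 0, 0, -76.2]
    - [45.4, -35.9, 5, 0, 0, -76.2]
    - [45.4, -35.9, 5, 0, 0, -76.2]
    - [45.4, -35.9, 5, 0, 0, -76.2]
    - [45.4, -35.9, 5, 0, 0, -76.2]
    - [45.4, -35.9, 5, 0, 0, -76.2]
    - [45.4, -35.9, 5, 0, 0, -76.2]
    - [45.4, -35.9, 5, 0, 0, -76.2]
    - [45.4, -35.9, 5, 0, 0, -76.2]
    - [45.4, -35.9, 5, 0, 0, -76.2]
  fingers: 5
  newtons: 40

```text
time_s: 2.4
position: [0.5085, -0.1382, 0.2001]
orientation: [180.0, -0.0, 91.1]
force: [0.4, -0.8, -0.7]
gripper_width: 0.588
finger_force: 0.0
```

Call:
move_arm:
  series:
    - [0, 0, 0, 0, 0, 0]
    - [0, 0, 3, 0, 0, 0]
    - [0, 0, 6, 0, 0, 0]
    - [0, 0, 8, 0, 0, 0]
    - [0, 0, 9.0, 0, 0, 0]
    - [0, 0, 9.0, 0, 0, 0]
    - [0, 0, 9.0, 0, 0, 0]

```text
time_s: 3.1
position: [0.5072, -0.1414, 0.111]
orientation: [180.0, 0.0, 91.0]
force: [-0.3, 0.7, 0.3]
gripper_width: 0.588
finger_force: 0.0
```

Call:
move_arm:
  series:
    - [0, 0, 0, 0, 0, 0]
    - [0, 0, 0, 0, 0, 0]
    - [0, 0, 0, 0, 0, 0]
    - [0, 0, 0, 0, 0, 0]
    - [0, 0, 0, 0, 0, 0]
    - [0, 0, 0, 0, 0, 0]
  fingers: 0.5
  newtons: 40

```text
time_s: 3.7
position: [0.5075, -0.1412, 0.1112]
orientation: [179.9, 0.0, 91.0]
force: [-1.4, 0.2, 8.2]
gripper_width: 0.174
finger_force: 38.8
```

Call:
move_arm:
  series:
    - [0, -0.5, 0, 0, 0, 0]
    - [0, -1, 0, 0, 0, 0]
    - [0, -1.5, 0, 0, 0, 0]
    - [0, -2, 0, 0, 0, 0]
    - [0, -2.5, 0, 0, 0, 0]
    - [0, -3, 0, 0, 0, 0]
    - [0, -3.5, 0, 0, 0, 0]
    - [0, -3.8, 0, 0, 0, 0]
    - [0, -4.0, 0, 0, 0, 0]
    - [0, -4.1, 0, 0, 0, 0]
    - [0, -4.1, 0, 0, 0, 0]

```text
time_s: 4.8
position: [0.4732, -0.1424, 0.1116]
orientation: [179.2, 0.1, 91.0]
force: [43.8, 17.0, -23.1]
gripper_width: 0.172
finger_force: 39.4
```

Call:
move_arm:
  series:
    - [0, 0.3, 0, 0, 0, 0]
    - [0, 0.5, 0, 0, 0, 0]
    - [0, 0.5, 0, 0, 0, 0]

```text
time_s: 5.1
position: [0.4741, -0.1421, 0.1114]
orientation: [179.6, 0.1, 91.0]
force: [14.5, 5.5, 0.5]
gripper_width: 0.172
finger_force: 41.2
```

Run:
```python
from h import *
np.set_printoptions(precision=4,suppress=True)
print(manip.observe()["position"],manip.observe()["force"])
p=manip.grab_frame("scene"); 
cv2.imwrite("pics/s1.png",cv2.resize(p["pixels"][200:350,150:350],None,fx=4,fy=4,interpolation=cv2.INTER_CUBIC)[...,::-1])
```

```text
[ 0.4741 -0.1421  0.1114] [14.4957  5.5341  0.5385]
```

View pics/s1.png

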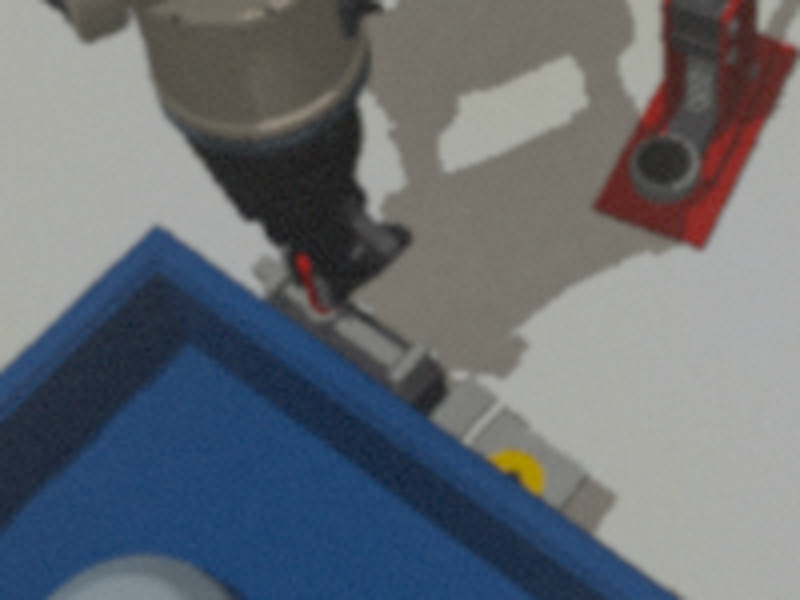

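The red knob is at crop (310,280), near the far end of its guide. The slide stopped about 6 mm short at a firm resistance, so the rear finger may be hitting the rear guide. I'll back off, release and check the knob.

Call:
move_arm:
  series:
    - [0, 0.3, 0, 0, 0, 0]
    - [0, 0.6, 0, 0, 0, 0]
    - [0, 0.6, 0, 0, 0, 0]

```text
time_s: 5.45
position: [0.478, -0.1419, 0.1113]
orientation: [179.9, 0.1, 91.0]
force: [1.3, 1.1, 11.9]
gripper_width: 0.169
finger_force: 42.4
```

Call:
move_arm:
  series:
    - [0, 0, 0, 0, 0, 0]
    - [0, 0, 0, 0, 0, 0]
    - [0, 0, -1, 0, 0, 0]
    - [0, 0, -4, 0, 0, 0]
    - [0, 2, -6, 0, 0, 0]
    - [0, 6, -7, 0, 0, 0]
    - [0, 10, -7, 0, 0, 0]
    - [0, 14, -7, 0, 0, 0]
    - [0, 14, -7, 0, 0, 0]
  fingers: 3

```text
time_s: 6.35
position: [0.6212, -0.1389, 0.1811]
orientation: [179.8, 0.0, 91.1]
force: [0.2, 0.0, -0.0]
gripper_width: 0.35
finger_force: 0.0
```

Run:
```python
from h import *
np.set_printoptions(precision=4,suppress=True)
print(manip.observe()["position"],manip.observe()["force"])
for n in("scene","top"):
    p=manip.grab_frame(n)
    for d in manip.place_of(p,"bolt_knob")[:2]: print(n,d["location"],d["confidence"],pt(p,d["location"],.122))
    P=cloud(p);H=hsv(p);m=((H[...,0]<8)|(H[...,0]>172))&(H[...,1]>130)&(P[...,1]<-.1)&(P[...,1]>-.18)&(P[...,0]>.4)&(P[...,0]<.58)&(P[...,2]>.107)&(P[...,2]<.13)
    print("knob",P[m].mean(0),m.sum())
    q=(P[...,2]>.02)&(P[...,2]<.2)&(P[...,1]<-.115)&(P[...,1]>-.155)&(P[...,0]>.40)&(P[...,0]<.6)
    print([(round(a,2),round(float(np.percentile(P[q&(abs(P[...,0]-a)<.005)][:,2],95)),3)) for a in np.arange(.41,.6,.01) if (q&(abs(P[...,0]-a)<.005)).any()])
cv2.imwrite("pics/t2.png",cv2.resize(p["pixels"][140:250,380:450],None,fx=5.4,fy=5.4,interpolation=cv2.INTER_CUBIC)[...,::-1])
```

```text
[ 0.6212 -0.1389  0.1811] [ 0.196   0.0009 -0.0243]
scene [265.4, 228.7] 0.66 [ 0.4806 -0.1463  0.122 ]
knob [ 0.4827 -0.1474  0.1182] 54
[(np.float64(0.43), 0.071), (np.float64(0.44), 0.079), (np.float64(0.45), 0.08), (np.float64(0.46), 0.072), (np.float64(0.47), 0.12), (np.float64(0.48), 0.122), (np.float64(0.49), 0.121), (np.float64(0.5), 0.071), (np.float64(0.51), 0.073), (np.float64(0.52), 0.072), (np.float64(0.53), 0.08), (np.float64(0.54), 0.079), (np.float64(0.56), 0.061), (np.float64(0.57), 0.061), (np.float64(0.58), 0.06), (np.float64(0.59), 0.064)]
knob [nan nan nan] 0
[]<stdin>:8: RuntimeWarning: Mean of empty slice.
  ret = um.true_divide(
```

View pics/t2.png

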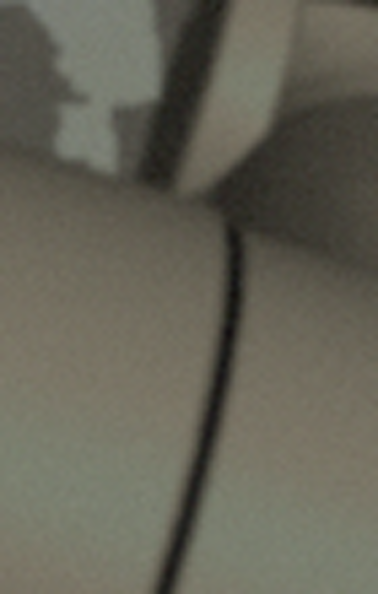

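The top view is blocked by the arm. The scene view puts the knob at (265,229), world x 0.4806, against 0.514 closed, and the guides are only 80 mm high. So the resistance was the bolt's end stop, and my retreat and release left it about 4 mm short. I'll push it the rest of the way with closed fingers.

Call:
move_arm:
  series:
    - [-0.1, -5, 0, 0, 0, 0]
    - [-0.3, -9.8, 0, 0, 0, 0]
    - [-0.3, -9.8, 3.5, 0, 0, 0]
    - [-0.3, -9.8, 7, 0, 0, 0]
    - [-0.3, -9.8, 7, 0, 0, 0]
    - [-0.3, -10.8, 7, 0, 0, 0]
    - [-0.3, -11.4, 7, 0, 0, 0]
    - [-0.3, -11.8, 7, 0, 0, 0]
    - [-0.3, -12.0, 7, 0, 0, 0]
    - [-0.3, -12.2, 7, 0, 0, 0]
  fingers: 0

```text
time_s: 7.55
position: [0.4959, -0.1445, 0.1112]
orientation: [179.8, 0.1, 91.0]
force: [10.6, 2.0, 6.1]
gripper_width: 0.003
finger_force: 5.5
```

Call:
move_arm:
  series:
    - [0, -0.2, 0, 0, 0, 0]
    - [0, -0.4, 0, 0, 0, 0]
    - [0, -0.6, 0, 0, 0, 0]
    - [0, -0.6, 0, 0, 0, 0]

```text
time_s: 7.95
position: [0.4948, -0.145, 0.1118]
orientation: [179.3, 0.1, 91.0]
force: [33.1, 11.9, -8.8]
gripper_width: 0.001
finger_force: 16.5
```

Call:
move_arm:
  series:
    - [0, 0.8, 0, 0, 0, 0]
    - [0, 1, -4, 0, 0, 0]
    - [0, 1, -9, 0, 0, 0]
    - [0, 1, -9, 0, 0, 0]

```text
time_s: 8.35
position: [0.5015, -0.145, 0.2058]
orientation: [179.6, 0.2, 91.0]
force: [0.8, 0.2, -1.5]
gripper_width: -0.001
finger_force: 0.0
```

Run:
```python
from h import *
np.set_printoptions(precision=4,suppress=True)
print(tool_move([.525,.118,.20],104))
p=manip.grab_frame("scene")
for d in manip.place_of(p,"bolt_knob")[:2]: print(d["location"],d["confidence"],pt(p,d["location"],.122))
P=cloud(p);H=hsv(p);m=((H[...,0]<8)|(H[...,0]>172))&(H[...,1]>130)&(P[...,1]<-.1)&(P[...,1]>-.18)&(P[...,0]>.4)&(P[...,0]<.58)&(P[...,2]>.107)&(P[...,2]<.13)
print("knob",P[m].mean(0),m.sum())
```

```text
(array([26.2546,  2.8267,  0.5072]), array([  0.4158,   0.2451, -12.9528]))
[263.4, 226.7] 0.64 [ 0.4742 -0.1454  0.122 ]
knob [ 0.4798 -0.1475  0.1188] 49
```

The knob went from 0.515 to 0.474, about 41 mm of travel, so the bolt is fully open. Next is the jack.

Call:
move_arm:
  series:
    - [5, 0.6, 0, 0, 0, 0]
    - [10, 1.1, 0.2, 0, 0, -5]
    - [15, 1.7, 0.5, 0, 0, -10]
    - [20, 2.2, 0.5, 0, 0, -13]
    - [25, 2.7, 0.5, 0, 0, -13]
    - [26.2, 2.8, 0.5, 0, 0, -13]
    - [26.2, 2.8, 0.5, 0, 0, -13]
    - [26.2, 2.8, 0.5, 0, 0, -13]
  fingers: 7.5

```text
time_s: 9.25
position: [0.5218, 0.1178, 0.1944]
orientation: [-179.9, 0.0, 104.1]
force: [0.0, -0.6, -1.2]
gripper_width: 0.877
finger_force: 0.0
```

Call:
move_arm:
  series:
    - [0, 0, 0, 0, 0, 0]
    - [0, 0, 4, 0, 0, 0]
    - [0, 0, 7, 0, 0, 0]
    - [0, 0, 9, 0, 0, 0]
    - [0, 0, 9.2, 0, 0, 0]
    - [0, 0, 9.2, 0, 0, 0]

```text
time_s: 9.85
position: [0.5223, 0.1174, 0.1034]
orientation: [-180.0, -0.0, 104.0]
force: [0.1, 0.7, 0.5]
gripper_width: 0.874
finger_force: 0.0
```

Call:
move_arm:
  series:
    - [0, 0, 0, 0, 0, 0]
    - [0, 0, 0, 0, 0, 0]
    - [0, 0, 0, 0, 0, 0]
    - [0, 0, 0, 0, 0, 0]
    - [0, 0, 0, 0, 0, 0]
    - [0, 0, 0, 0, 0, 0]
    - [0, 0, 0, 0, 0, 0]
  fingers: 2
  newtons: 60

```text
time_s: 10.55
position: [0.5237, 0.1185, 0.1045]
orientation: [179.8, 0.0, 104.0]
force: [4.3, 0.5, 8.0]
gripper_width: 0.462
finger_force: 63.7
```

Run:
```python
from h import *
np.set_printoptions(precision=4,suppress=True)
p=manip.grab_frame("scene");save(p,"s2")
for k,z in(("saddle",.04),("handle_grip",.158),("lift_point",.05),("jack",0)):
    for d in manip.place_of(p,k)[:2]: print(k,d["location"],d["confidence"],pt(p,d["location"],z))
```

```text
saddle [240.3, 315.5] 0.76 [0.548  0.0501 0.04  ]
handle_grip [143.9, 353.1] 0.57 [0.5013 0.2527 0.158 ]
handle_grip [342.1, 267.0] 0.38 [ 0.6597 -0.2294  0.158 ]
lift_point [322.8, 278.6] 0.73 [ 0.6152 -0.1565  0.05  ]
jack [228.8, 323.9] 0.94 [0.5273 0.1091 0.    ]
```

View pics/s2.png

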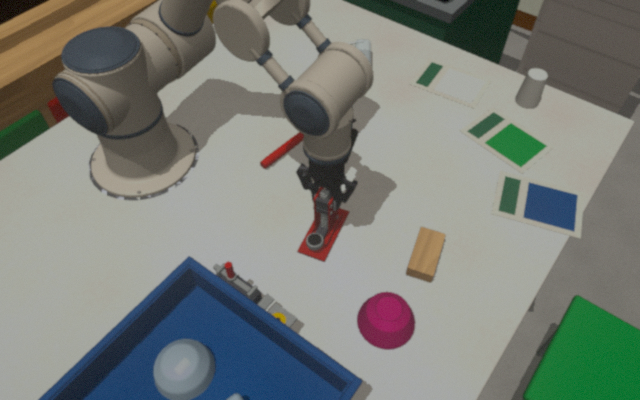

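The gripper holds the jack across its cheeks (39 mm) and the handle is free. The saddle is at (242,316), the yellow mark at (320,280), and the path between is clear.

Run:
```python
from h import *
np.set_printoptions(precision=4,suppress=True)
print(tool_move([.606,-.020,.1095],91))
```

```text
(array([-15.4321,   4.6309,  -0.4786]), array([ 0.1931,  0.0066, 13.0272]))
```

Call:
move_arm:
  series:
    - [0, 0, -0.3, 0, 0, 0]
    - [0, 0, -0.7, 0, 0, 0]
    - [-1.5, 0.5, -0.7, 0, 0, 2]
    - [-4, 1.2, -0.7, 0, 0, 4]
    - [-7, 2.1, -0.7, 0, 0, 7]
    - [-10, 3, -0.7, 0, 0, 10]
    - [-13, 3.9, -0.7, 0, 0, 12]
    - [-15, 4.5, -0.7, 0, 0, 13]
    - [-15.4, 4.6, -0.7, 0, 0, 13]
    - [-15.4, 4.6, -0.7, 0, 0, 13]
    - [-15.4, 4.6, -0.7, 0, 0, 13]
  newtons: 80

```text
time_s: 11.9
position: [0.6035, -0.0192, 0.11]
orientation: [-179.9, -0.0, 91.1]
force: [-0.7, 0.0, -8.4]
gripper_width: 0.459
finger_force: 81.7
```

Run:
```python
from h import *
np.set_printoptions(precision=4,suppress=True)
print(manip.observe()["position"],manip.observe()["orientation"])
for n in("scene","top"):
    p=manip.grab_frame(n);P=cloud(p);H=hsv(p)
    for k,z in(("saddle",.045),("lift_point",.05),("jack",0)):
        for d in manip.place_of(p,k)[:1]: print(n,k,d["location"],d["confidence"],pt(p,d["location"],z))
    m=(H[...,0]>20)&(H[...,0]<35)&(H[...,1]>150)&(abs(P[...,0]-.61)<.03)&(abs(P[...,1]+.155)<.03)
    rc=np.argwhere(m); 
    if len(rc): print("yellow",len(rc),pt(p,(rc.min(0)+rc.max(0))/2,.062))
    m=(P[...,2]>.035)&(P[...,2]<.055)&(abs(P[...,0]-.608)<.03)&(abs(P[...,1]+.087)<.026)&(p["range_z"]>0)
    print("saddle cloud",m.sum(),P[m].mean(0),P[m].min(0),P[m].max(0))
p=manip.grab_frame("scene")
cv2.imwrite("pics/s3.png",cv2.resize(p["pixels"][200:350,220:420],None,fx=4,fy=4,interpolation=cv2.INTER_CUBIC)[...,::-1])
```

```text
[ 0.6035 -0.0192  0.11  ] [-179.9273   -0.0238   91.0593]
scene saddle [298.3, 298.1] 0.74 [ 0.6102 -0.0885  0.045 ]
scene lift_point [321.5, 279.3] 0.75 [ 0.6145 -0.1535  0.05  ]
scene jack [288.3, 316.4] 0.63 [ 0.6112 -0.0279  0.    ]
yellow 69 [ 0.6126 -0.1511  0.062 ]
saddle cloud 286 [ 0.61   -0.0911  0.0447] [ 0.5889 -0.1094  0.0355] [ 0.6286 -0.0701  0.0515]
top lift_point [164.6, 421.1] 0.68 [ 0.6084 -0.1528  0.05  ]<stdin>:12: RuntimeWarning: Mean of empty slice.
  ret = um.true_divide(
Traceback (most recent call last):
ValueError: zero-size array to reduction operation minimum which has no identity
```

Call:
move_arm:
  series:
    - [0, 0.2, 0.3, 0, 0, 0]
    - [-1, 0.2, 0.4, 0, 0, 0]
    - [-2, 0.2, 0.4, 0, 0, 0]
    - [-3, 0.2, 0.4, 0, 0, 0]
    - [-4, 0.2, 0.4, 0, 0, 0]
    - [-5, 0.2, 0.4, 0, 0, 0]
    - [-6, 0.2, 0.4, 0, 0, 0]
    - [-6.6, 0.2, 0.4, 0, 0, 0]
    - [-6.85, 0.2, 0.4, 0, 0, 0]
    - [-6.85, 0.2, 0.4, 0, 0, 0]
    - [-6.85, 0.2, 0.4, 0, 0, 0]

```text
time_s: 13.4
position: [0.6074, -0.0881, 0.1063]
orientation: [-180.0, -0.0, 91.0]
force: [-0.3, -0.2, -8.4]
gripper_width: 0.456
finger_force: 81.7
```

Run:
```python
from h import *
np.set_printoptions(precision=4,suppress=True)
p=manip.grab_frame("scene");P=cloud(p)
cv2.imwrite("pics/s3.png",cv2.resize(p["pixels"][200:350,220:420],None,fx=4,fy=4,interpolation=cv2.INTER_CUBIC)[...,::-1])
for k,z in(("saddle",.042),("lift_point",.05),("jack",0),("handle_grip",.158)):
    for d in manip.place_of(p,k)[:1]: print(k,d["location"],d["confidence"],pt(p,d["location"],z))
```

```text
lift_point [323.2, 279.4] 0.89 [ 0.617  -0.1562  0.05  ]
jack [308.8, 296.7] 0.64 [ 0.6079 -0.0928  0.    ]
handle_grip [223.2, 339.0] 0.65 [0.6086 0.0517 0.158 ]
```

View pics/s3.png

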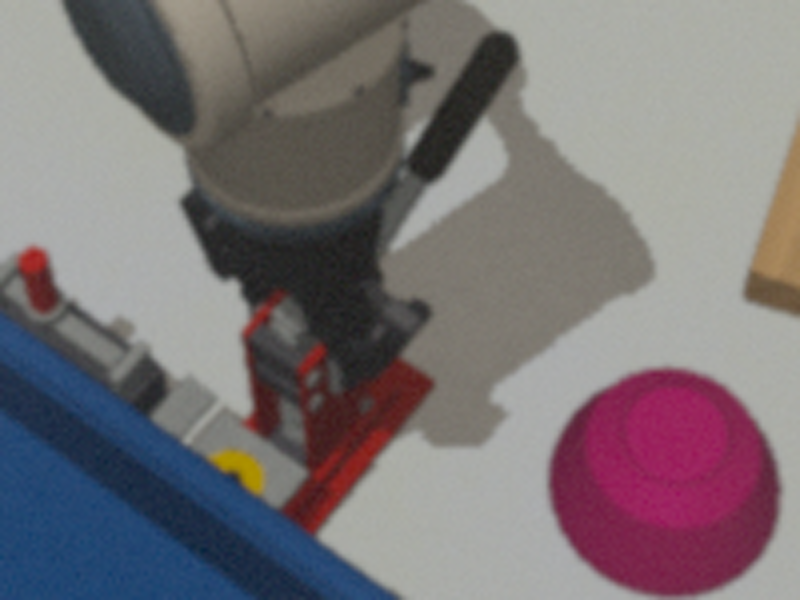

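The toe is now under the bracket in line with the yellow mark (235,470), and the bolt knob (38,270) is still open. I'll set the jack down, release it and lift clear.

Call:
move_arm:
  series:
    - [0, 0, 0.2, 0, 0, 0]
    - [0, 0, 0.3, 0, 0, 0]
    - [0, 0, 0.3, 0, 0, 0]

```text
time_s: 13.95
position: [0.6079, -0.0881, 0.1044]
orientation: [179.9, 0.0, 91.0]
force: [-2.3, 3.3, 12.2]
gripper_width: 0.459
finger_force: 83.4
```

Call:
move_arm:
  series:
    - [0, 0, 0, 0, 0, 0]
    - [0, 0, 0, 0, 0, 0]
    - [0, 0, 0, 0, 0, 0]
    - [0, 0, 0, 0, 0, 0]
    - [0, 0, -3, 0, 0, 0]
    - [0, 0, -7, 0, 0, 0]
    - [0, 0, -11, 0, 0, 0]
    - [3, 0, -13, 0, 0, 0]
    - [8, 0, -13, 0, 0, 0]
    - [13, 0, -13, 0, 0, 0]
    - [14.3, 0, -13, 0, 0, 0]
    - [14.3, 0, -13, 0, 0, 0]
  fingers: 6

```text
time_s: 15.15
position: [0.6047, 0.0566, 0.2333]
orientation: [-180.0, -0.0, 91.2]
force: [-0.4, -0.1, -0.5]
gripper_width: 0.701
finger_force: 0.0
```

Run:
```python
from h import *
np.set_printoptions(precision=4,suppress=True)
print(manip.observe()["position"],manip.observe()["orientation"],manip.observe()["force"])
for n in("scene","top"):
    p=manip.grab_frame(n);P=cloud(p);H=hsv(p)
    for k,z in(("lift_point",.05),("jack",0),("handle_grip",.158),("handle_hinge",.105)):
        for d in manip.place_of(p,k)[:1]: print(n,k,d["location"],d["confidence"],pt(p,d["location"],z))
    red=((H[...,0]<8)|(H[...,0]>172))&(H[...,1]>130)&(abs(P[...,0]-.607)<.06)&(abs(P[...,1]+.09)<.08)
    for a,b in((.1,.14),(.003,.02)):
        m=red&(P[...,2]>a)&(P[...,2]<b)
        if m.sum()>20: print(n,m.sum(),cv2.minAreaRect((P[m][:,:2]*1000).astype(np.float32)))
    m=(H[...,2]<60)&(P[...,2]>.11)&(P[...,2]<.19)&(P[...,1]>0)&(P[...,1]<.11)&(abs(P[...,0]-.607)<.04)
    if m.sum():print("grip",P[m].mean(0),m.sum(), P[m].min(0),P[m].max(0))
    save(p,n+"4")
```

```text
[0.6047 0.0566 0.2333] [-179.9961   -0.0083   91.1911] [-0.4126 -0.1309 -0.4726]
scene lift_point [321.3, 276.2] 0.7 [ 0.6093 -0.157   0.05  ]
scene jack [311.6, 296.7] 0.57 [ 0.612  -0.0978  0.    ]
scene handle_grip [222.6, 338.4] 0.63 [0.6068 0.0521 0.158 ]
scene handle_hinge [279.1, 302.3] 0.56 [ 0.6108 -0.0729  0.105 ]
scene 97 ((613.0364379882812, -92.41221618652344), (38.251007080078125, 46.7486572265625), 1.9051814079284668)
scene 374 ((614.1097412109375, -84.63206481933594), (107.564697265625, 66.51065826416016), 88.84408569335938)
grip [0.612  0.04   0.1613] 315 [0.6024 0.0022 0.1408] [0.6206 0.0788 0.1802]
top lift_point [162.0, 421.6] 0.68 [ 0.6154 -0.1545  0.05  ]
top jack [168.7, 394.0] 0.76 [ 0.6102 -0.0891  0.    ]
top handle_grip [152.8, 346.2] 0.79 [0.6128 0.0516 0.158 ]
top handle_hinge [159.7, 395.0] 0.88 [ 0.6081 -0.0748  0.105 ]
grip [0.6028 0.0469 0.1629] 119 [0.5945 0.0022 0.1404] [0.6138 0.0865 0.1808]
```

View pics/scene4.png

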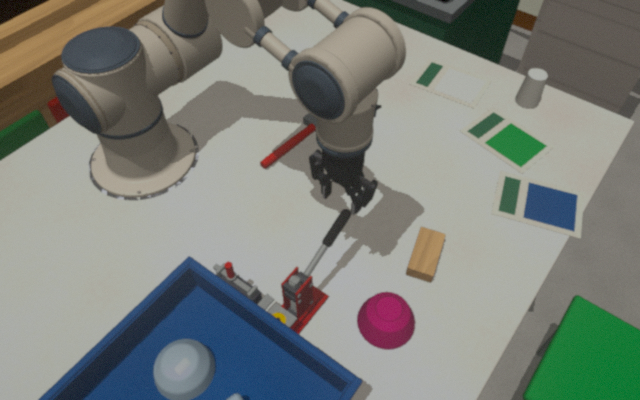

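The jack stands free with its saddle under the bracket, and the handle's black sleeve is at (228,338), world about (0.606, 0.054). I'll close the fingers, come down on the sleeve and make the first stroke.

Call:
move_arm:
  series:
    - [-0.1, 0.1, 0, 0, 0, 0]
    - [-0.1, 0.1, 1, 0, 0, 0]
    - [-0.1, 0.1, 2, 0, 0, 0]
    - [-0.1, 0.1, 2.5, 0, 0, 0]
    - [-0.1, 0.1, 3, 0, 0, 0]
    - [-0.1, 0.1, 3.5, 0, 0, 0]
    - [-0.1, 0.1, 3.9, 0, 0, 0]
    - [0.1, 0.1, 4.7, 0, 0, 0]
    - [0.4, 0.1, 5.4, 0, 0, 0]
    - [0.4, 0.1, 5.4, 0, 0, 0]
  fingers: 0

```text
time_s: 16.65
position: [0.6055, 0.059, 0.1783]
orientation: [-179.9, -0.0, 91.0]
force: [1.6, -0.3, 2.6]
gripper_width: 0.004
finger_force: 0.8
```

Call:
move_arm:
  series:
    - [0.2, 0, 0.8, 0, 0, 0]
    - [0.3, 0, 1.5, 0, 0, 0]
    - [0.4, 0, 2.2, 0, 0, 0]
    - [0.5, 0, 2.9, 0, 0, 0]
    - [0.6, 0, 3.6, 0, 0, 0]
    - [0.6, 0, 4.4, 0, 0, 0]
    - [0.5, 0, 5.0, 0, 0, 0]
    - [0.5, 0, 5.6, 0, 0, 0]
    - [0.3, 0, 6.3, 0, 0, 0]
    - [0.2, 0, 7, 0, 0, 0]
    - [0.1, 0, 7.6, 0, 0, 0]
    - [0, 0, 8.0, 0, 0, 0]

```text
time_s: 17.85
position: [0.6059, 0.0589, 0.0988]
orientation: [180.0, -0.0, 91.0]
force: [0.3, 6.7, 5.8]
gripper_width: 0.001
finger_force: 3.7
```

Call:
move_arm:
  series:
    - [-0.1, 0, 0.3, 0, 0, 0]
    - [-0.2, 0, 0.6, 0, 0, 0]
    - [-0.2, 0, 0.7, 0, 0, 0]
    - [-0.2, 0, 0.7, 0, 0, 0]

```text
time_s: 18.25
position: [0.606, 0.0569, 0.092]
orientation: [180.0, -0.0, 91.0]
force: [0.2, 5.6, 5.8]
gripper_width: -0.002
finger_force: 3.8
```

```bash
cat > lift.py <<'E'
from h import *
np.set_printoptions(precision=4,suppress=True)
s=manip.observe(); print(s["time_s"],s["position"],s["force"])
p=manip.grab_frame("scene");P=cloud(p);H=hsv(p)
m=(H[...,0]>20)&(H[...,0]<35)&(H[...,1]>150)&(abs(P[...,0]-.61)<.04)&(abs(P[...,1]+.155)<.04)
print("yellow",P[m].mean(0),np.median(P[m],0),m.sum())
red=((H[...,0]<8)|(H[...,0]>172))&(H[...,1]>130)&(abs(P[...,0]-.607)<.06)&(abs(P[...,1]+.09)<.08)
for a,b in((.1,.14),(.003,.02)):
    q=red&(P[...,2]>a)&(P[...,2]<b)
    if q.sum()>20: print(q.sum(),cv2.minAreaRect((P[q][:,:2]*1000).astype(np.float32)))
E
python3 lift.py
```

```text
18.25 [0.606  0.0569 0.092 ] [0.1931 5.6327 5.8478]
yellow [ 0.613  -0.1497  0.0726] [ 0.6128 -0.15    0.0726] 77
87 ((613.2041625976562, -92.81122589111328), (38.42696762084961, 45.373252868652344), 1.1384202241897583)
389 ((617.8817749023438, -84.96109008789062), (58.87602996826172, 106.31474304199219), 3.7471837997436523)
```

Call:
move_arm:
  series:
    - [-0.1, 0, 0.2, 0, 0, 0]
    - [-0.1, 0, 0.4, 0, 0, 0]
    - [-0.1, 0, 0.4, 0, 0, 0]

```text
time_s: 18.6
position: [0.6062, 0.0563, 0.089]
orientation: [179.9, -0.0, 91.0]
force: [-4.6, 8.4, 22.1]
gripper_width: -0.002
finger_force: 12.3
```

At the stop (22 N). Now back up all the way, then the second stroke.

Call:
move_arm:
  series:
    - [0.2, 0, -1, 0, 0, 0]
    - [0.4, 0, -2, 0, 0, 0]
    - [0.6, 0, -3, 0, 0, 0]
    - [0.7, 0, -4, 0, 0, 0]
    - [0.8, 0, -5, 0, 0, 0]
    - [0.7, 0, -6, 0, 0, 0]
    - [0.6, 0, -7, 0, 0, 0]
    - [0.4, 0, -8, 0, 0, 0]
    - [0.2, 0, -9, 0, 0, 0]
    - [0, 0, -10.2, 0, 0, 0]
    - [-0.1, 0, -11.2, 0, 0, 0]
    - [-0.1, 0, -11.2, 0, 0, 0]

```text
time_s: 19.8
position: [0.6066, 0.0545, 0.2019]
orientation: [179.9, -0.0, 91.0]
force: [-0.5, -0.3, -0.1]
gripper_width: 0.001
finger_force: 0.0
```

```bash
python3 lift.py
python3 - <<'E'
from h import *
p=manip.grab_frame("scene"); print([ (d["location"],d["confidence"],pt(p,d["location"],.158)) for d in manip.place_of(p,"handle_grip")[:2]])
E
```

```text
19.8 [0.6066 0.0545 0.2019] [-0.5099 -0.2815 -0.1413]
yellow [ 0.6123 -0.1492  0.069 ] [ 0.6116 -0.1494  0.0692] 78
82 ((613.0372924804688, -92.57725524902344), (39.441349029541016, 46.73918914794922), 0.7782974243164062)
381 ((612.9434814453125, -84.37724304199219), (65.98905944824219, 106.80635833740234), 1.6022536754608154)
[([223.5, 336.3], 0.92, array([0.6047201 , 0.04767519, 0.158     ]))]
```

Call:
move_arm:
  series:
    - [0, 0, 0.8, 0, 0, 0]
    - [0.2, 0, 1.6, 0, 0, 0]
    - [0.4, 0, 2.5, 0, 0, 0]
    - [0.7, 0, 3.5, 0, 0, 0]
    - [0.9, 0, 4.5, 0, 0, 0]
    - [1.0, 0, 5.5, 0, 0, 0]
    - [1.1, 0, 6.5, 0, 0, 0]
    - [1.0, 0, 7.5, 0, 0, 0]
    - [0.9, 0, 8.4, 0, 0, 0]
    - [0.7, 0, 9.3, 0, 0, 0]
    - [0.5, 0, 10.1, 0, 0, 0]
    - [0.3, 0, 10.8, 0, 0, 0]

```text
time_s: 21.15
position: [0.6057, 0.0584, 0.0912]
orientation: [-180.0, -0.1, 91.0]
force: [0.4, 7.5, 6.7]
gripper_width: -0.002
finger_force: 4.1
```

Call:
move_arm:
  series:
    - [-0.1, 0, 0.3, 0, 0, 0]
    - [-0.1, 0, 0.5, 0, 0, 0]
    - [-0.1, 0, 0.7, 0, 0, 0]
    - [-0.1, 0, 0.7, 0, 0, 0]

```text
time_s: 21.55
position: [0.6062, 0.0577, 0.0864]
orientation: [179.9, -0.1, 91.0]
force: [-8.3, 9.1, 38.0]
gripper_width: -0.002
finger_force: 20.2
```

```bash
python3 lift.py
```

```text
21.55 [0.6062 0.0577 0.0864] [-8.3217  9.1094 38.0009]
yellow [ 0.6131 -0.152   0.0924] [ 0.6131 -0.1523  0.0925] 93
81 ((612.8763427734375, -92.7308120727539), (39.251346588134766, 47.20099639892578), 0.5206813216209412)
413 ((617.2196044921875, -82.63858032226562), (57.62806701660156, 103.27682495117188), 1.8983200788497925)
```

The second stroke is complete; the last few mm pressed harder than needed, so I'll use less next time. Now up, then the third stroke.

Call:
move_arm:
  series:
    - [0, 0, -0.4, 0, 0, 0]
    - [0.2, 0, -1.2, 0, 0, 0]
    - [0.4, 0, -2.2, 0, 0, 0]
    - [0.6, 0, -3.2, 0, 0, 0]
    - [0.7, 0, -4.2, 0, 0, 0]
    - [0.8, 0, -5.2, 0, 0, 0]
    - [0.7, 0, -6.2, 0, 0, 0]
    - [0.5, 0, -7.3, 0, 0, 0]
    - [0.3, 0, -8.5, 0, 0, 0]
    - [0, 0, -10, 0, 0, 0]
    - [-0.2, 0, -11.5, 0, 0, 0]
    - [-0.2, 0, -11.5, 0, 0, 0]

```text
time_s: 22.8
position: [0.6069, 0.0542, 0.2026]
orientation: [179.8, 0.0, 91.0]
force: [-0.9, 0.6, -0.7]
gripper_width: 0.002
finger_force: 0.0
```

```bash
python3 lift.py
python3 - <<'E'
from h import *
p=manip.grab_frame("scene"); print([ (d["location"],d["confidence"],pt(p,d["location"],.158)) for d in manip.place_of(p,"handle_grip")[:2]])
E
```

```text
22.8 [0.6069 0.0542 0.2026] [-0.9027  0.608  -0.7198]
yellow [ 0.6129 -0.1512  0.0875] [ 0.6127 -0.1513  0.0876] 89
81 ((613.1275634765625, -93.17310333251953), (39.11399841308594, 45.60867691040039), 0.32201749086380005)
392 ((619.275634765625, -83.7034912109375), (59.46921920776367, 103.23711395263672), 5.582691669464111)
[([224.2, 338.0], 0.65, array([0.60851008, 0.04839552, 0.158     ]))]
```

Call:
move_arm:
  series:
    - [0, 0, 0.8, 0, 0, 0]
    - [0.2, 0, 1.6, 0, 0, 0]
    - [0.4, 0, 2.5, 0, 0, 0]
    - [0.7, 0, 3.5, 0, 0, 0]
    - [0.9, 0, 4.5, 0, 0, 0]
    - [1.0, 0, 5.5, 0, 0, 0]
    - [1.1, 0, 6.5, 0, 0, 0]
    - [1.0, 0, 7.5, 0, 0, 0]
    - [0.9, 0, 8.4, 0, 0, 0]
    - [0.7, 0, 9.3, 0, 0, 0]
    - [0.5, 0, 10.2, 0, 0, 0]
    - [0.3, 0, 10.9, 0, 0, 0]

```text
time_s: 24.15
position: [0.6056, 0.0585, 0.09]
orientation: [-180.0, -0.1, 91.0]
force: [0.4, 8.2, 6.7]
gripper_width: 0.003
finger_force: 4.6
```

Call:
move_arm:
  series:
    - [-0.1, 0, 0.2, 0, 0, 0]
    - [-0.1, 0, 0.35, 0, 0, 0]
    - [-0.1, 0, 0.35, 0, 0, 0]
    - [-0.1, 0, 0.35, 0, 0, 0]

```text
time_s: 24.55
position: [0.6059, 0.0581, 0.088]
orientation: [180.0, -0.1, 91.0]
force: [-4.1, 11.8, 23.6]
gripper_width: -0.003
finger_force: 13.0
```

```bash
python3 lift.py
```

```text
24.55 [0.6059 0.0581 0.088 ] [-4.0878 11.8008 23.5866]
yellow [ 0.6125 -0.1547  0.1103] [ 0.6118 -0.1548  0.1103] 113
92 ((613.331787109375, -92.9607925415039), (45.21466827392578, 38.51947784423828), 89.27986907958984)
444 ((624.518310546875, -80.39105987548828), (41.74217987060547, 101.93142700195312), 0.43803322315216064)
```

Call:
move_arm:
  series:
    - [0, 0, -0.1, 0, 0, 0]
    - [0, 0, -0.1, 0, 0, 0]
    - [0, 0, -0.1, 0, 0, 0]

```text
time_s: 24.9
position: [0.6058, 0.0582, 0.0887]
orientation: [180.0, -0.1, 91.0]
force: [-2.3, 12.8, 16.6]
gripper_width: 0.006
finger_force: 10.1
```

```bash
python3 lift.py; python3 -c "
from h import *
save(manip.grab_frame('scene'),'s9')"
```

```text
24.9 [0.6058 0.0582 0.0887] [-2.2957 12.7731 16.5759]
yellow [ 0.6127 -0.1548  0.11  ] [ 0.613  -0.1553  0.11  ] 112
86 ((613.2350463867188, -93.3149642944336), (39.06403732299805, 43.57992935180664), 0.7342921495437622)
419 ((625.267578125, -80.38018798828125), (100.17662811279297, 42.36668014526367), 89.33490753173828)
```

View pics/s9.png

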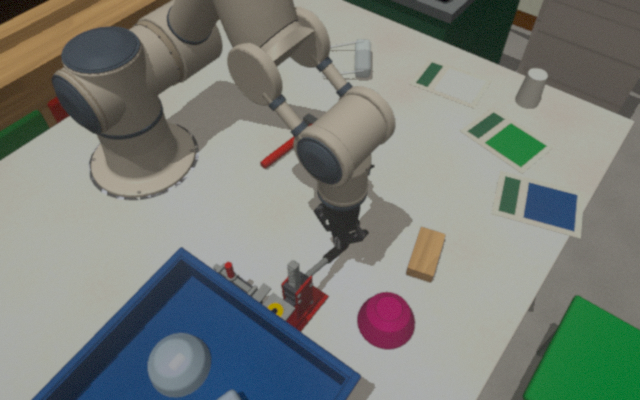

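The tray's head is up, with the yellow mark at (276,311) now at z 0.110, about 48 mm higher. The rack is raised, the handle is pressed down against its stop at about 17 N, and the bolt is open. The riser and bowl are where they were, and so is the part of the hammer that shows.

```bash
python3 -c "
from rig import manip
print(manip.hand_in())"
```

```text
the job is handed in; nothing more can be done
None
```

I handed the job in at about 25 s: the bolt is fully open, the jack is under the lift point, three pump strokes raised it by about 48 mm, and the gripper is holding the handle down at its stop with the tray on the jack.

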